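Feel the avocados and sort the ripe ones from the hard ones

TASK

Sort the four avocados on the towel by feel, with a gentle squeeze between the fingers: lay the ripe ones, which give, in the shallow steel pan for tonight's service, and seat the hard ones back in the carton to ripen, each in the middle of a nest of its own. They bruise, so never squeeze one hard (no more than 20 N a finger) and set each one down instead of dropping it. Leave the tape, shaker, ramekin and pen where they are.

Things in the scene. Friction and masses are not known exactly. Their poses are not given: they have to be found in the camera images.
- avocado_1: One of four alike. Dark green pear-shaped avocado lying on its side on the towel. Origin: centre of its underside, below its widest part; z up, +x to the stem end (54 mm away; blunt end 40 mm back). Middle 28.5 mm up, 57 mm high. Squeeze it across y at the origin, where it is 59 to 62 mm wide. 0.15 to 0.22 kg.
- avocado_2: Like avocado_1 in every way of handling it. How any of the four feels: squeezed across y with 3 N, then with 9 N a finger, a ripe one gets 5 to 10 mm narrower in between, a hard one less than 1.5 mm. Over 20 N a finger bruises either kind. Spring-like: it comes back when let go.
- avocado_3: Like avocado_1. No look, size, name or place tells ripe from hard: that is dealt out anew each time by a core hidden at each fruit's origin, 4 mm up (the rules call them ripe_core_1, ripe_core_2, firm_core_1, firm_core_2; no poses of them are given). Some are ripe, some are hard.
- avocado_4: Like avocado_1: same shape, same axes, 59 to 62 mm wide across y at its origin; its long axis (x) points away from the robot or towards it, turned by up to about 0.3 rad, like that of the other three. The towel under them is 14 mm thick.
- prep_pan: Shallow stainless steel food pan, empty, fixed, 325 (x) x 176 (y) x 40 mm, to the left or the right of the towel. Origin: centre of its underside, z up, long side along x. Bottom 2.5 mm thick, inside about 298 x 149 mm, rim flange 12 mm wide. Two avocados fit one behind the other along x, 70 mm either side of the middle.
- carton: Low open cardboard carton, fixed, 346 (x) x 176 (y) x 52 mm, on the other side of the towel from the pan. Origin: centre of its underside, z up, long side along x; walls 4 mm. A moulded pulp liner divides it into three nests in a row along x, parted by cross ridges 12 mm high.
- nest_1 (a point): Middle of the carton's far nest, on the nest's floor (8 mm over the table), x and y as the carton's. A nest is 88 mm long at its floor between the ridges (pitch 110 mm) and about 140 mm wide; an avocado seats in it with its origin over this point and its length along the carton's x, either way round.
- nest_2 (a point): Middle of the carton's middle nest, on the nest's floor (8 mm over the table), x and y as the carton's. A nest is 88 mm long at its floor between the ridges (pitch 110 mm) and about 140 mm wide; an avocado seats in it with its origin over this point and its length along the carton's x, either way round.
- nest_3 (a point): Middle of the carton's near nest, on the nest's floor (8 mm over the table), x and y as the carton's. A nest is 88 mm long at its floor between the ridges (pitch 110 mm) and about 140 mm wide; an avocado seats in it with its origin over this point and its length along the carton's x, either way round.
- tape: Roll of label tape lying flat behind the towel, 98 mm across, 24 mm high. Origin: centre of its underside. To be left alone.
- shaker: White shaker standing behind the towel, 41 mm across, 84 mm high. Origin: centre of its underside. To be left alone.
- ramekin: Small white dip cup behind the towel, 65 mm across, 37 mm high. Origin: centre of its underside. To be left alone.
- pen: White marker pen with a black cap lying behind the towel, 130 mm long, 16 mm thick, length along its y. Origin: centre of its underside. To be left alone.

How it is judged:
At the end, for the whole second after the job is handed in: every avocado with a ripe core lies on the bottom of the steel pan and every one with a firm core sits on the floor of a carton nest with its core within 30 mm of the nest's middle, and all four are at rest (under 0.02 m/s) (x of ripe_core_1 in the frame of prep_pan between -0.14 and 0.14 m and y of ripe_core_1 in the frame of prep_pan between -0.07 and 0.07 m and z of each of ripe_core_1, ripe_core_2 in the frame of prep_pan below 0.03 m and x of ripe_core_2 in the frame of prep_pan between -0.14 and 0.14 m and y of ripe_core_2 in the frame of prep_pan between -0.07 and 0.07 m and ((horizontal distance between firm_core_1 and nest_1 below 0.03 m and z of firm_core_1 in the frame of carton below 0.03 m) or (horizontal distance between firm_core_1 and nest_2 below 0.03 m and z of firm_core_1 in the frame of carton below 0.03 m) or (horizontal distance between firm_core_1 and nest_3 below 0.03 m and z of firm_core_1 in the frame of carton below 0.03 m)) and ((horizontal distance between firm_core_2 and nest_1 below 0.03 m and z of firm_core_2 in the frame of carton below 0.03 m) or (horizontal distance between firm_core_2 and nest_2 below 0.03 m and z of firm_core_2 in the frame of carton below 0.03 m) or (horizontal distance between firm_core_2 and nest_3 below 0.03 m and z of firm_core_2 in the frame of carton below 0.03 m)) and linear speed of each of avocado_1, avocado_2, avocado_3, avocado_4 below 0.02 m/s); the robot touches nothing.
It fails at once if an avocado is bruised by a squeeze of over 22 N from each finger, both fingers adding up to over 44 N (contact force between any of avocado_1, avocado_2, avocado_3, avocado_4 and the fingers above 44 N).
It fails at once if an avocado is dropped or thrown: it moves faster than 0.6 m/s (a fall of about 2 cm) with no finger on it ((linear speed of avocado_1 above 0.6 m/s and contact force between avocado_1 and the fingers below 0.05 N) or (linear speed of avocado_2 above 0.6 m/s and contact force between avocado_2 and the fingers below 0.05 N) or (linear speed of avocado_3 above 0.6 m/s and contact force between avocado_3 and the fingers below 0.05 N) or (linear speed of avocado_4 above 0.6 m/s and contact force between avocado_4 and the fingers below 0.05 N)).
It fails at once if one of the other loose things (tape roll, shaker, ramekin, marker pen) is pushed more than 3 cm from its place (distance of any of tape, shaker, ramekin, pen from where it was at the start of the episode above 0.03 m).
It also fails if it takes over 70 s, if anything falls off the work surface, if the arm or the gripper's body presses on something with over 40 N, if the wrist force passes 120 N, or if a joint passes its speed limit or range.

ROBOT

A 7-joint arm with a two-finger parallel gripper is mounted at the origin on a cart in front of the work surface, level with it; the furniture and walls round the work are solid. World frame = base frame: x ahead of the robot, y to its left, z up, the work surface at z = 0. Lengths are in m, angles in rad, forces in N, time in s.
With the tool pointing down it reaches from about 0.4 to 0.85 m from the base axis. Payload 10.4 kg.
Tool frame: the origin (TCP) lies on the centre line of the jaws, within the pads' length; the fingertips stand 17 mm ahead of it and the grasp point (between the pads) lies 2 mm behind it; z points along the fingers, y is the direction in which the jaws open and shut (so a half turn about z gives the same grasp; the last joint's range is limited). The gripper opens to 87 mm and grips with 3 to 60 N. Pads are 19 mm wide; open, the fingers measure 117 mm over their backs; the gripper's body (75 mm by 190 mm) begins 51 mm behind the grasp point.
Start: joints at [1.244, 0.332, -0.065, 1.46, 0.022, 1.35, -0.088], TCP at [0.187, -0.596, 0.24] pointing down, gripper open.
Joint ranges: [-2.6, 2.6], [-0.5, 2.12], [-1.47, 1.34], [0.16, 2.42], [-1.27, 4.41], [0.06, 2.06], [-2.6, 2.6]. Speed limits (rad/s): [2.22, 2.22, 2.79, 2.79, 3.14, 3.14, 3.14].

INTERFACE

Orientations are given as a unit quaternion [x, y, z, w].
In Python, from bench import r gives the robot as it stands.
- The arm moves only by the tool apply_moves, never from a script. Its argument "commands" is a list of rows, each an object with "rot": the turn, a rotation vector about the world's x, y, z in units of 180 degrees (1.0 is 180 degrees), a list of three; "linear": the shift along the world's x, y, z in units of 0.3 m (1.0 is 0.3 m), a list of three; "grip": the closure, from -1 (fully open) to 1 (shut). A call has 1 to 20 rows; each row is the pose to reach, as a shift and turn from the pose commanded when the call began, turning the shorter way round; what a row does not reach only later rows make up. A row lasts 1/10 s, in which the tool goes at most 50 mm and 8.59 degrees, less where a joint would pass 70% of its speed; a pose out of reach is approached as far as the arm can. A call with a number of a shift or a turn outside -1 to 1 is refused whole. A call with a gripper value outside its range is refused whole. The fingers move at their own pace and stop on an object; "newtons" is the grip in N (left out, the last holds). Time passes only in rows, so rows that repeat a pose let the fingers close. It gives the time, the measured TCP pose, the force and the opening at its end, in the units of the state.
- r.read_state(): the state, without advancing time (a new reading comes with each control period).
- r.camera(name): name is "side" or "top" or "wrist"; returns a dict with "frame" (400x640x3 uint8, red, green, blue), "mtx" (3x3 intrinsics, pixels), "extrinsics" (4x4, takes a point from world to camera coordinates). Camera axes: x right, y down, z forward; pixel columns grow to the right and rows downward; lengths in m; the calibration is good to about 2 mm. A picture is of the moment at which its call begins. There is no depth.
- r.close_job(): hands the job in, once; it reports no verdict.
Trained networks look in a picture, given as the dict that the camera call returned (one of the last four; its "shot" number tells which), for a name from the list of things; names that differ only in an ending like _2 or _b are one class to them, and where a whole thing is asked for, a point or a joint stands for the part that bears it (a point fixed in the world has none). Each returns a list of dicts, best first, with "p" (0 to 1); they miss things now and then, are a little off and sometimes report something else, mostly with a low value. They report only what shows in the picture. A call takes as long as a camera call.
- r.search_frame(thing, picture): "bbox" ([left, top, width, height] in pixels, round what is visible of it).
- r.spot_point(thing, picture): "location" ([column, row] in pixels: a listed point, or the origin of a listed thing).
The state is a dict: "time": time; "joint_positions": joint angles; "joint_vel": joint speeds; "joint_torque": joint torques, N m; "ee_pos": TCP position; "eef_rot": TCP orientation; "ft_force": force on the tool from outside, world axes, zero at the start; "torque": the same for the moment, N m; "width": finger opening in m.
Only numpy, scipy, OpenCV 4.12 (cv2) and the standard library are available. Lean on these libraries where they do the work, as an engineer would, in place of code of your own. Each camera call takes 0.05 s, during which the arm holds its last target. There are 200 camera calls.

## Working session

There is one attempt and no reset: what is moved stays moved. The work goes in short steps, Python scripts to look and compute and a tool call to move; the robot and the scene stay as the last step left them, time stands still between calls to the robot, and variables do not carry over. Pictures are saved under pics/ and viewed, about 8 in all and at most 12, crops included, and the job is handed in when it is done.

Besides the shell and the picture viewer there is one more tool, called after "Call:" as name(argument=value, ...), one argument or row to a line, values as JSON. apply_moves: Moves the arm, as the interface text tells. Its arguments: {"type":"object","properties":{"commands":{"type":"array","items":{"type":"object","properties":{"rot":{"type":"array","items":{"type":"number"}},"linear":{"type":"array","items":{"type":"number"}},"grip":{"type":"number"}}}},"newtons":{"type":"number"}},"required":["commands"]}

```bash
mkdir -p pics
cat > h.py <<'E'
import numpy as np, cv2
from bench import r
def ray(p,px,z):
    K=np.array(p["mtx"]);E=np.array(p["extrinsics"]);R=E[:3,:3];t=E[:3,3]
    d=R.T@np.linalg.solve(K,[px[0],px[1],1]);c=-R.T@t
    return c+d*(z-c[2])/d[2]
def proj(p,X):
    K=np.array(p["mtx"]);E=np.array(p["extrinsics"]);v=K@(E[:3,:3]@np.array(X)+E[:3,3]);return v[:2]/v[2]
def save(p,n,f=None):
    im=p["frame"] if f is None else f
    cv2.imwrite("pics/"+n+".png",cv2.cvtColor(im,cv2.COLOR_RGB2BGR))
E
python3 - <<'E'
from h import *
s=r.read_state();print({k:np.round(v,3) for k,v in s.items()})
p=r.camera("top");save(p,"top1")
E=np.array(p["extrinsics"]);print("cam",-E[:3,:3].T@E[:3,3])
for n,z in [("avocado_1",.014),("prep_pan",0),("carton",0),("nest_1",.008),("nest_2",.008),("nest_3",.008),("tape",0),("shaker",0),("ramekin",0),("pen",0)]:
    for d in r.spot_point(n,p)[:6]: print(n,round(d["p"],2),np.round(d["location"]),ray(p,d["location"],z).round(3))
for d in r.search_frame("avocado_1",p): print(d)
E
```

```text
{'time': np.float64(0.0), 'joint_positions': array([ 1.244,  0.333, -0.065,  1.461,  0.022,  1.35 , -0.089]), 'joint_vel': array([-0.001,  0.001, -0.   ,  0.001,  0.001,  0.001,  0.   ]), 'joint_torque': array([-0.0000e+00, -6.2326e+01,  2.5000e-02, -3.8991e+01, -6.1000e-02,
        4.0000e-02,  0.0000e+00]), 'ee_pos': array([ 0.187, -0.596,  0.239]), 'eef_rot': array([ 0.988,  0.151, -0.   , -0.001]), 'ft_force': array([-0.25 ,  0.041, -0.184]), 'torque': array([-0.006, -0.033,  0.046]), 'width': np.float64(0.087)}
cam [ 0.42443037 -0.00646478  1.05622587]
avocado_1 0.79 [290. 228.] [0.445 0.093 0.014]
avocado_1 0.62 [256. 208.] [0.498 0.187 0.014]
prep_pan 0.73 [180. 210.] [0.496 0.405 0.   ]
carton 0.9 [465. 222.] [ 0.463 -0.389  0.   ]
carton 0.18 [464. 222.] [ 0.463 -0.387  0.   ]
nest_1 0.87 [463. 217.] [ 0.477 -0.382  0.008]
nest_1 0.77 [466. 181.] [ 0.576 -0.394  0.008]
nest_1 0.3 [300. 170.] [0.607 0.068 0.008]
nest_2 0.87 [463. 217.] [ 0.477 -0.382  0.008]
nest_2 0.77 [466. 181.] [ 0.576 -0.394  0.008]
nest_2 0.3 [300. 170.] [0.607 0.068 0.008]
nest_3 0.87 [463. 217.] [ 0.477 -0.382  0.008]
nest_3 0.77 [466. 181.] [ 0.576 -0.394  0.008]
nest_3 0.3 [300. 170.] [0.607 0.068 0.008]
tape 0.69 [266. 134.] [0.713 0.166 0.   ]
shaker 0.52 [325. 130.] [ 0.726 -0.003  0.   ]
ramekin 0.6 [378. 139.] [ 0.698 -0.152  0.   ]
pen 0.81 [300. 169.] [0.611 0.069 0.   ]
{'bbox': [368.6, 216.8, 22.8, 35.0], 'p': 0.78}
{'bbox': [281.8, 206.9, 23.2, 37.2], 'p': 0.6}
{'bbox': [323.1, 201.1, 23.7, 31.9], 'p': 0.58}
```

View pics/top1.png

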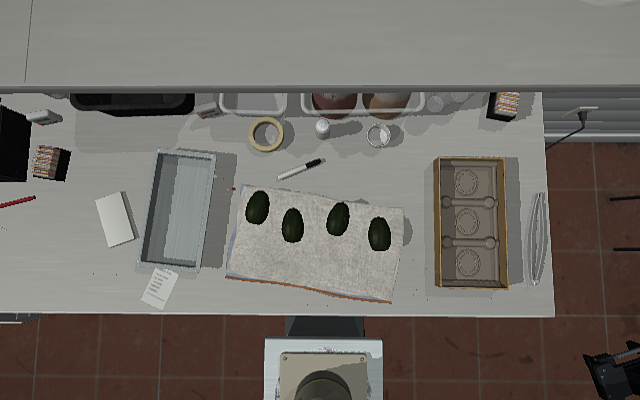

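The top view shows avocados at about (257,207), (292,225), (338,218) and (379,234), the pan on the left at (180,210), and the carton on the right at (470,222). I'll segment these more precisely.

Run:
```python
from h import *
p=r.camera("top");im=p["frame"]
g=im[180:265,235:405].astype(int)
m=np.zeros(im.shape[:2],np.uint8);m[180:265,235:405]=((g.max(2)<75))*255
m=cv2.morphologyEx(m,cv2.MORPH_OPEN,np.ones((3,3)))
n,l,st,c=cv2.connectedComponentsWithStats(m)
for i in range(1,n):
    if st[i,4]<200: continue
    ys,xs=np.nonzero(l==i)
    P=np.array([ray(p,(x,y),.040)[:2] for x,y in zip(xs,ys)])
    mu=P.mean(0);w,v=np.linalg.eigh(np.cov((P-mu).T));a=v[:,1]*np.sign(v[0,1]);b=np.array([-a[1],a[0]])
    u=(P-mu)@a;t=(P-mu)@b
    sk=(u**3).mean()
    print(st[i],mu.round(4),"yaw",np.arctan2(a[1],a[0]).round(3),"u",u.min().round(3),u.max().round(3),"t",t.min().round(3),t.max().round(3),"skew",sk*1e6, [round(np.ptp(t[abs(u-k)<.004]),3) for k in (-.03,-.02,-.01,0,.01,.02,.03)])
K=4
a=cv2.resize(im[145:300,425:515],None,fx=K,fy=K,interpolation=cv2.INTER_CUBIC)
b=cv2.resize(im[145:300,130:225],None,fx=K,fy=K,interpolation=cv2.INTER_CUBIC)
save(p,"crop1",np.hstack([a,b])[:600])
```

```text
[245 191  25  34 635] [0.4986 0.1795] yaw -0.25 u -0.043 0.048 t -0.031 0.031 skew 1.108177349656597 [np.float64(0.053), np.float64(0.059), np.float64(0.06), np.float64(0.061), np.float64(0.057), np.float64(0.054), np.float64(0.045)]
[326 203  24  33 598] [ 0.4681 -0.0377] yaw -0.288 u -0.043 0.046 t -0.029 0.029 skew 0.9814334162635485 [np.float64(0.048), np.float64(0.056), np.float64(0.057), np.float64(0.057), np.float64(0.054), np.float64(0.051), np.float64(0.042)]
[282 208  22  35 618] [0.4503 0.0839] yaw 0.005 u -0.043 0.048 t -0.028 0.028 skew 1.217964248878317 [np.float64(0.051), np.float64(0.056), np.float64(0.056), np.float64(0.056), np.float64(0.057), np.float64(0.051), np.float64(0.046)]
[368 217  23  34 640] [ 0.4283 -0.1476] yaw 0.064 u -0.042 0.047 t -0.029 0.03 skew 1.0950553016394309 [np.float64(0.053), np.float64(0.056), np.float64(0.059), np.float64(0.059), np.float64(0.056), np.float64(0.051), np.float64(0.045)]
```

View pics/crop1.png

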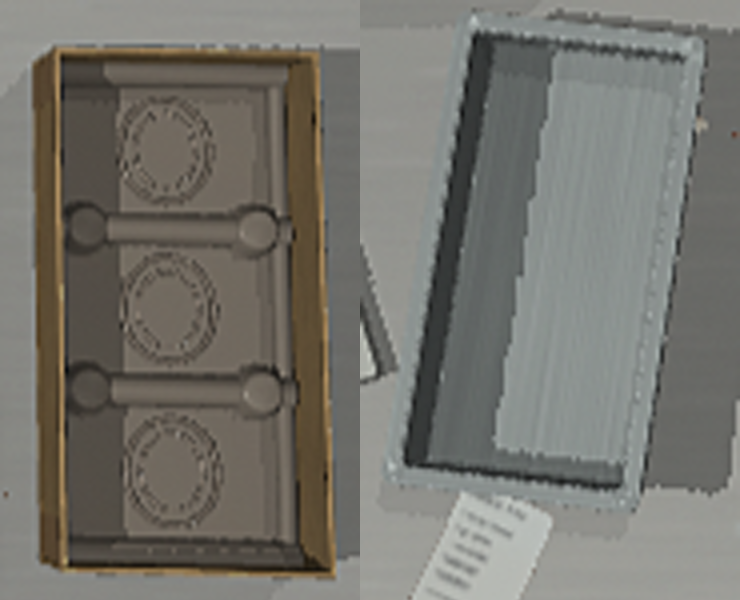

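The crop shows nest rings at about (467,182.5), (468,222) and (468.2,262.5) in full-image pixels. The pan and carton rim corners are clear.

Run:
```python
from h import *
p=r.camera("top")
for c in [(467,182.5),(468,222),(468.2,262.5)]: print("nest",ray(p,c,.008).round(4))
for nm,cs,z,o in [("pan",[(113,12),(345,38),(277,510),(25,485)],.04,(130,145)),("carton",[(57,50),(320,54),(333,573),(63,567)],.052,(425,145))]:
    P=np.array([ray(p,(x/4+o[0]-.4,y/4+o[1]-.4),z) for x,y in cs]);print(nm,P.round(3)[:,:2].tolist(),P.mean(0).round(4))
    for a,b in ((3,0),(2,1)): d=P[a if 0 else b]-P[a];print("yaw",np.arctan2(d[1],d[0]).round(3),np.linalg.norm(d).round(3))
q=r.camera("side");save(q,"side1")
from scipy.spatial.transform import Rotation as R
s=r.read_state();print(R.from_quat(s["eef_rot"]).as_matrix().round(3))
w=r.camera("wrist");E=np.array(w["extrinsics"]);print(-E[:3,:3].T@E[:3,3],E[:3,:3].round(2))
```

```text
nest [ 0.5731 -0.3972  0.008 ]
nest [ 0.4636 -0.3958  0.008 ]
nest [ 0.3539 -0.3923  0.008 ]
pan [[0.664, 0.459], [0.646, 0.297], [0.327, 0.332], [0.342, 0.502]] [0.4948 0.3977 0.04  ]
yaw -0.133 0.325
yaw -0.108 0.322
carton [[0.636, -0.308], [0.633, -0.483], [0.293, -0.475], [0.296, -0.302]] [ 0.4642 -0.3922  0.052 ]
yaw -0.018 0.34
yaw -0.023 0.34
[[ 0.954  0.299  0.   ]
 [ 0.299 -0.954 -0.   ]
 [ 0.     0.    -1.   ]]
[ 0.25480484 -0.57663929  0.38458126] [[ 0.3  -0.95  0.  ]
 [-0.92 -0.29  0.26]
 [-0.25 -0.08 -0.96]]
```

View pics/side1.png

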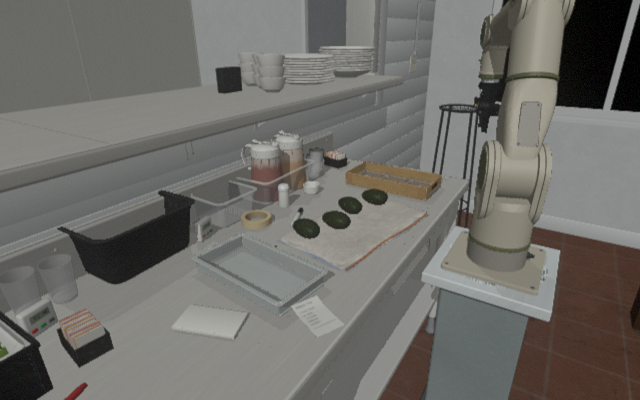

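The side view matches the layout, and nothing is in the way above the towel. I'll go to the rightmost avocado first.

Call:
apply_moves(
  commands=[
    {"linear": [0.5, 1.0, 0], "rot": [0, 0, -0.0764], "grip": -1},
    {"linear": [0.5, 1.0, 0], "rot": [0, 0, -0.0764], "grip": -1},
    {"linear": [0.5, 1.0, 0], "rot": [0, 0, -0.0764], "grip": -1},
    {"linear": [0.5, 1.0, 0], "rot": [0, 0, -0.0764], "grip": -1},
    {"linear": [0.5, 1.0, 0], "rot": [0, 0, -0.0764], "grip": -1},
    {"linear": [0.5, 1.0, 0], "rot": [0, 0, -0.0764], "grip": -1},
    {"linear": [0.5, 1.0, 0], "rot": [0, 0, -0.0764], "grip": -1},
  ],
  newtons=3,
)

```text
time: 1.5
ee_pos: [0.3383, -0.2934, 0.2399]
eef_rot: [0.999, 0.033, 0.0, 0.0]
ft_force: [1.0, -0.6, 1.1]
width: 0.0869
```

Call:
apply_moves(
  commands=[
    {"linear": [0.29, 0.493, -0.2], "rot": [0, 0, 0], "grip": -1},
    {"linear": [0.29, 0.493, -0.2], "rot": [0, 0, 0], "grip": -1},
    {"linear": [0.29, 0.493, -0.2], "rot": [0, 0, 0], "grip": -1},
    {"linear": [0.29, 0.493, -0.2], "rot": [0, 0, 0], "grip": -1},
    {"linear": [0.29, 0.493, -0.2], "rot": [0, 0, 0], "grip": -1},
    {"linear": [0.29, 0.493, -0.2], "rot": [0, 0, 0], "grip": -1},
  ],
)

```text
time: 2.1
ee_pos: [0.424, -0.1484, 0.1796]
eef_rot: [0.999, 0.033, -0.0, 0.0]
ft_force: [-0.6, -0.1, 0.3]
width: 0.087
```

```bash
cat > seg.py <<'E'
from h import *
def seg(p,zp=.0425,thr=75,minA=1500):
    im=p["frame"].astype(int);m=((im.max(2)<thr)&(im[...,1]>=im[...,2])).astype(np.uint8)*255
    m=cv2.morphologyEx(m,cv2.MORPH_OPEN,np.ones((5,5)))
    n,l,st,c=cv2.connectedComponentsWithStats(m)
    for i in range(1,n):
        if st[i,4]<minA: continue
        ys,xs=np.nonzero(l==i)
        P=np.array([ray(p,(x,y),zp)[:2] for x,y in zip(xs,ys)]);mu=P.mean(0)
        w,v=np.linalg.eigh(np.cov((P-mu).T));a=v[:,1]*np.sign(v[0,1]);b=np.array([-a[1],a[0]]);u=(P-mu)@a;t=(P-mu)@b
        print(st[i],mu.round(4),"yaw",np.arctan2(a[1],a[0]).round(3),"u",u.min().round(3),u.max().round(3),"t",t.min().round(3),t.max().round(3))
E
python3 - <<'E'
from seg import *
p=r.camera("wrist");seg(p);save(p,"w1")
E=np.array(p["extrinsics"]);print(-E[:3,:3].T@E[:3,3])
print([(np.round(d["location"]),round(d["p"],2),ray(p,d["location"],.014).round(4)) for d in r.spot_point("avocado_1",p)])
E
```

```text
[ 157   75   76  110 6501] [ 0.4702 -0.0402] yaw -0.307 u -0.047 0.048 t -0.031 0.03
[  10   85   87  111 7654] [0.4522 0.0826] yaw -0.124 u -0.048 0.048 t -0.037 0.036
[ 288  133   67  103 5556] [ 0.4301 -0.1507] yaw 0.075 u -0.047 0.046 t -0.029 0.03
[   0  233  157   43 3640] [0.3552 0.0719] yaw -1.486 u -0.079 0.072 t -0.029 0.016
[ 486  234  103   70 2271] [ 0.3748 -0.3452] yaw -0.861 u -0.046 0.054 t -0.036 0.034
[ 0.4949969  -0.14541143  0.32452964]
[(array([208., 134.]), 0.93, array([ 0.4664, -0.041 ,  0.014 ])), (array([ 81., 149.]), 0.71, array([0.4443, 0.0794, 0.014 ])), (array([322., 182.]), 0.65, array([ 0.4273, -0.1517,  0.014 ]))]
```

View pics/w1.png

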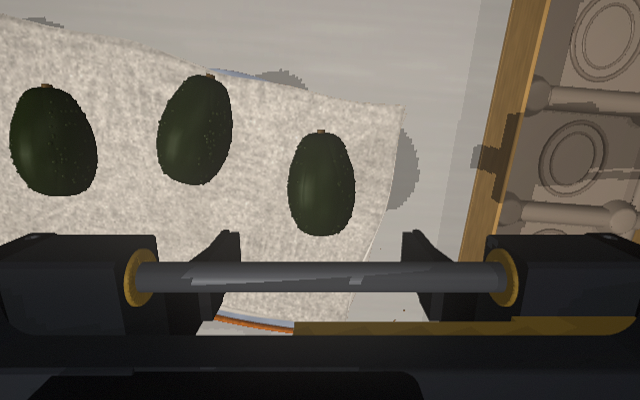

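The wrist view shows the rightmost avocado at (321,184), midway between the open fingers. I'll go down and squeeze at 3 N.

Call:
apply_moves(
  commands=[
    {"linear": [0.005, -0.005, -0.16], "grip": -1},
    {"linear": [0.005, -0.005, -0.32], "grip": -1},
    {"linear": [0.005, -0.005, -0.42], "grip": -1},
    {"linear": [0.005, -0.005, -0.463], "grip": -1},
    {"linear": [0.005, -0.005, -0.463], "grip": 1},
    {"linear": [0.005, -0.005, -0.463], "grip": 1},
    {"linear": [0.005, -0.005, -0.463], "grip": 1},
    {"linear": [0.005, -0.005, -0.463], "grip": 1},
    {"linear": [0.005, -0.005, -0.463], "grip": 1},
    {"linear": [0.005, -0.005, -0.463], "grip": 1},
    {"linear": [0.005, -0.005, -0.463], "grip": 1},
  ],
  newtons=3,
)

```text
validation failed for argument at $.co...
```

Call:
apply_moves(
  commands=[
    {"grip": 1},
    {"grip": 1},
  ],
)

```text
validation failed for argument at $.co...
```

Call:
apply_moves(
  commands=[
    {"grip": 1},
    {"grip": 1},
    {"grip": 1},
    {"grip": 1},
    {"grip": 1},
  ],
  newtons=9,
)

```text
validation failed for argument at $.co...
```

All three keys are needed in every row.

Call:
apply_moves(
  commands=[
    {"linear": [0.005, -0.005, -0.16], "rot": [0, 0, 0], "grip": -1},
    {"linear": [0.005, -0.005, -0.32], "rot": [0, 0, 0], "grip": -1},
    {"linear": [0.005, -0.005, -0.42], "rot": [0, 0, 0], "grip": -1},
    {"linear": [0.005, -0.005, -0.463], "rot": [0, 0, 0], "grip": -1},
    {"linear": [0.005, -0.005, -0.463], "rot": [0, 0, 0], "grip": 1},
    {"linear": [0.005, -0.005, -0.463], "rot": [0, 0, 0], "grip": 1},
    {"linear": [0.005, -0.005, -0.463], "rot": [0, 0, 0], "grip": 1},
    {"linear": [0.005, -0.005, -0.463], "rot": [0, 0, 0], "grip": 1},
    {"linear": [0.005, -0.005, -0.463], "rot": [0, 0, 0], "grip": 1},
    {"linear": [0.005, -0.005, -0.463], "rot": [0, 0, 0], "grip": 1},
    {"linear": [0.005, -0.005, -0.463], "rot": [0, 0, 0], "grip": 1},
  ],
  newtons=3,
)

```text
time: 3.3
ee_pos: [0.4262, -0.1501, 0.0413]
eef_rot: [0.999, 0.032, 0.001, 0.0]
ft_force: [1.6, 0.2, 4.3]
width: 0.0606
```

Call:
apply_moves(
  commands=[
    {"linear": [0, 0, 0], "rot": [0, 0, 0], "grip": 1},
    {"linear": [0, 0, 0], "rot": [0, 0, 0], "grip": 1},
  ],
)

```text
time: 3.5
ee_pos: [0.4259, -0.1501, 0.0409]
eef_rot: [0.999, 0.032, 0.0, 0.0]
ft_force: [2.3, 0.0, 3.4]
width: 0.0602
```

Call:
apply_moves(
  commands=[
    {"linear": [0, 0, 0], "rot": [0, 0, 0], "grip": 1},
    {"linear": [0, 0, 0], "rot": [0, 0, 0], "grip": 1},
    {"linear": [0, 0, 0], "rot": [0, 0, 0], "grip": 1},
    {"linear": [0, 0, 0], "rot": [0, 0, 0], "grip": 1},
    {"linear": [0, 0, 0], "rot": [0, 0, 0], "grip": 1},
  ],
  newtons=9,
)

```text
time: 4.0
ee_pos: [0.4259, -0.1501, 0.0409]
eef_rot: [0.999, 0.032, 0.0, 0.0]
ft_force: [3.9, -0.3, 4.9]
width: 0.0599
```

It narrowed only 0.3 mm, so this one is hard. It goes to the far nest of the carton.

Call:
apply_moves(
  commands=[
    {"linear": [0, 0, 0.06], "rot": [0, 0, 0], "grip": 1},
    {"linear": [0, 0, 0.16], "rot": [0, 0, 0], "grip": 1},
    {"linear": [0.01, -0.02, 0.26], "rot": [0, 0, 0], "grip": 1},
    {"linear": [0.05, -0.08, 0.33], "rot": [0, 0, -0.005], "grip": 1},
    {"linear": [0.11, -0.18, 0.33], "rot": [0, 0, -0.0267], "grip": 1},
    {"linear": [0.18, -0.3, 0.33], "rot": [0, 0, -0.0267], "grip": 1},
    {"linear": [0.25, -0.42, 0.33], "rot": [0, 0, -0.0267], "grip": 1},
    {"linear": [0.32, -0.54, 0.33], "rot": [0, 0, -0.0267], "grip": 1},
    {"linear": [0.39, -0.66, 0.33], "rot": [0, 0, -0.0267], "grip": 1},
    {"linear": [0.45, -0.75, 0.33], "rot": [0, 0, -0.0267], "grip": 1},
    {"linear": [0.48, -0.8, 0.33], "rot": [0, 0, -0.0267], "grip": 1},
    {"linear": [0.49, -0.82, 0.33], "rot": [0, 0, -0.0267], "grip": 1},
    {"linear": [0.49, -0.82, 0.3], "rot": [0, 0, -0.0267], "grip": 1},
    {"linear": [0.49, -0.82, 0.2], "rot": [0, 0, -0.0267], "grip": 1},
    {"linear": [0.49, -0.82, 0.1], "rot": [0, 0, -0.0267], "grip": 1},
    {"linear": [0.49, -0.82, 0.04], "rot": [0, 0, -0.0267], "grip": 1},
    {"linear": [0.49, -0.82, 0.0], "rot": [0, 0, -0.0267], "grip": 1},
  ],
  newtons=10,
)

```text
time: 5.7
ee_pos: [0.5713, -0.3946, 0.0386]
eef_rot: [1.0, -0.01, -0.001, -0.001]
ft_force: [-0.0, 0.2, -1.1]
width: 0.06
```

Run:
```python
from h import *
p=r.camera("top");s=r.read_state();print(s["time"],s["ee_pos"].round(4) if hasattr(s["ee_pos"],"round") else s["ee_pos"],s["width"],s["ft_force"])
w=r.camera("wrist")
a=cv2.resize(p["frame"][130:310,400:560],None,fx=2.2,fy=2.2)
b=cv2.resize(w["frame"],(640*396//400,396))[:, :400+30]
save(p,"n1",np.hstack([a,b]))
```

```text
5.75 [ 0.571  -0.3946  0.0374] 0.05966117003529867 [-0.84584385  1.26600505 -2.98718413]
```

View pics/n1.png

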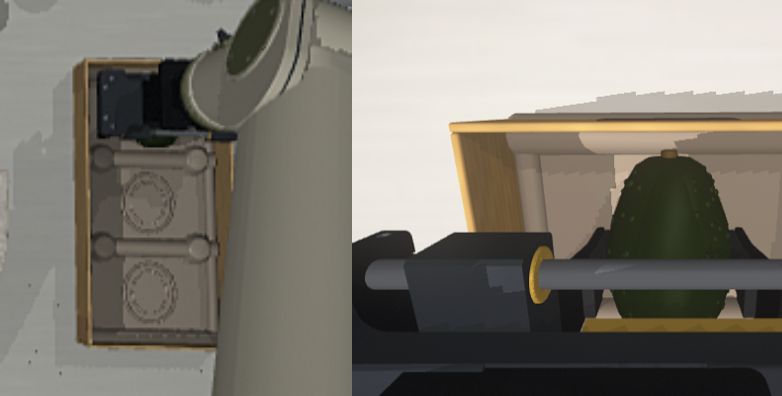

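The avocado is in the far nest between the walls, about 3 mm above the floor. I'll lower it, release, and go on to the next.

Call:
apply_moves(
  commands=[
    {"linear": [0, 0, -0.005], "rot": [0, 0, 0], "grip": 1},
    {"linear": [0, 0, -0.009], "rot": [0, 0, 0], "grip": 1},
    {"linear": [0, 0, -0.009], "rot": [0, 0, 0], "grip": 1},
    {"linear": [0, 0, -0.009], "rot": [0, 0, 0], "grip": -0.8},
    {"linear": [0, 0, -0.009], "rot": [0, 0, 0], "grip": -0.8},
    {"linear": [0, 0, -0.009], "rot": [0, 0, 0], "grip": -0.8},
    {"linear": [0, 0, -0.009], "rot": [0, 0, 0], "grip": -0.8},
    {"linear": [0, 0, 0.04], "rot": [0, 0, 0], "grip": -0.8},
    {"linear": [0, 0, 0.14], "rot": [0, 0, 0], "grip": -0.8},
    {"linear": [0, 0, 0.28], "rot": [0, 0, 0], "grip": -1},
    {"linear": [-0.02, 0.08, 0.4], "rot": [0, 0, -0.02], "grip": -1},
    {"linear": [-0.06, 0.22, 0.4], "rot": [0, 0, -0.0891], "grip": -1},
    {"linear": [-0.11, 0.38, 0.4], "rot": [0, 0, -0.0891], "grip": -1},
    {"linear": [-0.16, 0.54, 0.4], "rot": [0, 0, -0.0891], "grip": -1},
    {"linear": [-0.21, 0.7, 0.4], "rot": [0, 0, -0.0891], "grip": -1},
  ],
)

```text
time: 7.3
ee_pos: [0.5092, -0.185, 0.162]
eef_rot: [0.989, -0.149, 0.001, 0.0]
ft_force: [0.3, 0.6, 1.0]
width: 0.0872
```

Run:
```python
from h import *
s=r.read_state();print(s["time"],np.round(s["ee_pos"],4),s["width"])
p=r.camera("top")
print([(d["location"],round(d["p"],2),ray(p,d["location"],.008).round(3)) for d in r.spot_point("avocado_1",p)])
save(p,"n2",cv2.resize(p["frame"][130:310,230:560],None,fx=2.2,fy=2.2))
```

```text
7.3 [ 0.5092 -0.185   0.162 ] 0.08716822157009375
[([338.3, 220.3], 0.97, array([ 0.467, -0.04 ,  0.008])), ([257.9, 212.1], 0.94, array([0.489, 0.184, 0.008])), ([291.2, 228.3], 0.89, array([0.444, 0.09 , 0.008]))]
```

View pics/n2.png

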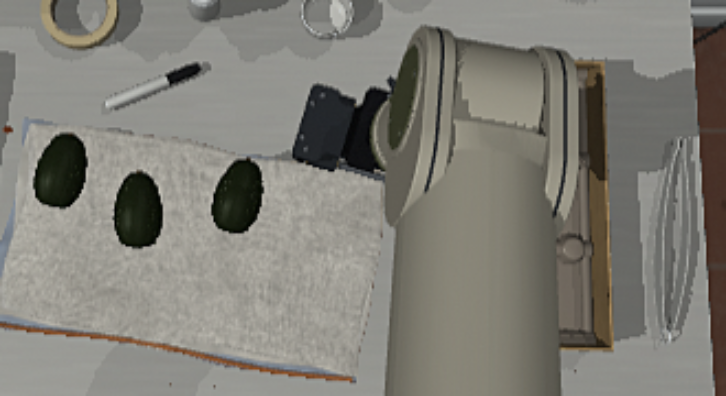

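The carton is hidden by the arm here; the other three avocados haven't moved. Next is the one at (238,197) in the crop.

Call:
apply_moves(
  commands=[
    {"linear": [-0.04, 0.14, 0], "rot": [0, 0, 0], "grip": -1},
    {"linear": [-0.09, 0.3, 0], "rot": [0, 0, 0], "grip": -1},
    {"linear": [-0.13, 0.44, 0], "rot": [0, 0, 0], "grip": -1},
    {"linear": [-0.147, 0.488, 0], "rot": [0, 0, 0], "grip": -1},
    {"linear": [-0.147, 0.488, -0.05], "rot": [0, 0, 0], "grip": -1},
    {"linear": [-0.147, 0.488, -0.18], "rot": [0, 0, 0], "grip": -1},
    {"linear": [-0.147, 0.488, -0.3], "rot": [0, 0, 0], "grip": -1},
    {"linear": [-0.147, 0.488, -0.38], "rot": [0, 0, 0], "grip": -1},
    {"linear": [-0.147, 0.488, -0.402], "rot": [0, 0, 0], "grip": -1},
    {"linear": [-0.147, 0.488, -0.402], "rot": [0, 0, 0], "grip": 1},
    {"linear": [-0.147, 0.488, -0.402], "rot": [0, 0, 0], "grip": 1},
    {"linear": [-0.147, 0.488, -0.402], "rot": [0, 0, 0], "grip": 1},
    {"linear": [-0.147, 0.488, -0.402], "rot": [0, 0, 0], "grip": 1},
    {"linear": [-0.147, 0.488, -0.402], "rot": [0, 0, 0], "grip": 1},
    {"linear": [-0.147, 0.488, -0.402], "rot": [0, 0, 0], "grip": 1},
    {"linear": [-0.147, 0.488, -0.402], "rot": [0, 0, 0], "grip": 1},
    {"linear": [-0.147, 0.488, -0.402], "rot": [0, 0, 0], "grip": 1},
    {"linear": [-0.147, 0.488, -0.402], "rot": [0, 0, 0], "grip": 1},
  ],
  newtons=3,
)

```text
time: 9.2
ee_pos: [0.4661, -0.0403, 0.0403]
eef_rot: [0.989, -0.149, 0.0, -0.0]
ft_force: [1.8, 1.8, 3.8]
width: 0.0588
```

Call:
apply_moves(
  commands=[
    {"linear": [0, 0, 0], "rot": [0, 0, 0], "grip": 1},
    {"linear": [0, 0, 0], "rot": [0, 0, 0], "grip": 1},
    {"linear": [0, 0, 0], "rot": [0, 0, 0], "grip": 1},
    {"linear": [0, 0, 0], "rot": [0, 0, 0], "grip": 1},
    {"linear": [0, 0, 0], "rot": [0, 0, 0], "grip": 1},
  ],
  newtons=9,
)

```text
time: 9.7
ee_pos: [0.4661, -0.0403, 0.0403]
eef_rot: [0.989, -0.149, 0.0, -0.0]
ft_force: [3.2, 1.9, 4.9]
width: 0.0583
```

It narrowed 0.5 mm, so this one is hard too. It goes to the near nest.

Call:
apply_moves(
  commands=[
    {"linear": [0, 0, 0.06], "rot": [0, 0, 0], "grip": 1},
    {"linear": [0, 0, 0.16], "rot": [0, 0, 0], "grip": 1},
    {"linear": [0, -0.02, 0.26], "rot": [0, 0, 0], "grip": 1},
    {"linear": [-0.01, -0.08, 0.33], "rot": [0, 0, 0.02], "grip": 1},
    {"linear": [-0.05, -0.18, 0.35], "rot": [0, 0, 0.05], "grip": 1},
    {"linear": [-0.1, -0.3, 0.35], "rot": [0, 0, 0.0891], "grip": 1},
    {"linear": [-0.15, -0.43, 0.35], "rot": [0, 0, 0.0891], "grip": 1},
    {"linear": [-0.2, -0.56, 0.35], "rot": [0, 0, 0.0891], "grip": 1},
    {"linear": [-0.25, -0.69, 0.35], "rot": [0, 0, 0.0891], "grip": 1},
    {"linear": [-0.3, -0.82, 0.35], "rot": [0, 0, 0.0891], "grip": 1},
  ],
  newtons=10,
)

```text
time: 10.7
ee_pos: [0.3732, -0.2876, 0.144]
eef_rot: [1.0, -0.01, -0.001, -0.001]
ft_force: [1.2, -0.1, -1.1]
width: 0.058
```

Call:
apply_moves(
  commands=[
    {"linear": [-0.04, -0.12, 0], "rot": [0, 0, 0], "grip": 1},
    {"linear": [-0.06, -0.24, 0], "rot": [0, 0, 0], "grip": 1},
    {"linear": [-0.073, -0.32, 0], "rot": [0, 0, 0], "grip": 1},
    {"linear": [-0.073, -0.352, 0], "rot": [0, 0, 0], "grip": 1},
    {"linear": [-0.073, -0.352, 0], "rot": [0, 0, 0], "grip": 1},
    {"linear": [-0.073, -0.352, -0.05], "rot": [0, 0, 0], "grip": 1},
    {"linear": [-0.073, -0.352, -0.15], "rot": [0, 0, 0], "grip": 1},
    {"linear": [-0.073, -0.352, -0.25], "rot": [0, 0, 0], "grip": 1},
    {"linear": [-0.073, -0.352, -0.31], "rot": [0, 0, 0], "grip": 1},
    {"linear": [-0.073, -0.352, -0.34], "rot": [0, 0, 0], "grip": 1},
    {"linear": [-0.073, -0.352, -0.355], "rot": [0, 0, 0], "grip": 1},
    {"linear": [-0.073, -0.352, -0.36], "rot": [0, 0, 0], "grip": 1},
    {"linear": [-0.073, -0.352, -0.36], "rot": [0, 0, 0], "grip": 1},
  ],
)

```text
time: 12.0
ee_pos: [0.3542, -0.3921, 0.0378]
eef_rot: [1.0, -0.01, 0.0, 0.0]
ft_force: [-0.4, 0.6, -2.2]
width: 0.0581
```

Call:
apply_moves(
  commands=[
    {"linear": [0, 0, -0.006], "rot": [0, 0, 0], "grip": 1},
    {"linear": [0, 0, -0.011], "rot": [0, 0, 0], "grip": 1},
    {"linear": [0, 0, -0.011], "rot": [0, 0, 0], "grip": 1},
    {"linear": [0, 0, -0.011], "rot": [0, 0, 0], "grip": -0.8},
    {"linear": [0, 0, -0.011], "rot": [0, 0, 0], "grip": -0.8},
    {"linear": [0, 0, -0.011], "rot": [0, 0, 0], "grip": -0.8},
    {"linear": [0, 0, -0.011], "rot": [0, 0, 0], "grip": -0.8},
    {"linear": [0, 0, 0.04], "rot": [0, 0, 0], "grip": -0.8},
    {"linear": [0, 0, 0.14], "rot": [0, 0, 0], "grip": -0.8},
    {"linear": [0, 0, 0.28], "rot": [0, 0, 0], "grip": -1},
    {"linear": [0.02, 0.08, 0.4], "rot": [0, 0, 0.006], "grip": -1},
    {"linear": [0.06, 0.22, 0.45], "rot": [0, 0, 0.006], "grip": -1},
    {"linear": [0.1, 0.38, 0.45], "rot": [0, 0, 0.006], "grip": -1},
    {"linear": [0.14, 0.54, 0.45], "rot": [0, 0, 0.006], "grip": -1},
    {"linear": [0.18, 0.7, 0.45], "rot": [0, 0, 0.006], "grip": -1},
    {"linear": [0.22, 0.86, 0.45], "rot": [0, 0, 0.006], "grip": -1},
    {"linear": [0.26, 1.0, 0.45], "rot": [0, 0, 0.006], "grip": -1},
  ],
)

```text
time: 13.7
ee_pos: [0.4319, -0.0896, 0.1724]
eef_rot: [1.0, -0.0, 0.0, 0.0]
ft_force: [1.1, -0.4, 0.9]
width: 0.0867
```

Run:
```python
from seg import *
s=r.read_state();print(s["time"],np.round(s["ee_pos"],4),s["width"])
p=r.camera("wrist");seg(p);q=r.camera("top")
print([(np.round(d["location"]),round(d["p"],2),ray(p,d["location"],.014).round(4)) for d in r.spot_point("avocado_1",p)])
save(q,"n3",cv2.resize(q["frame"][130:310,230:560],None,fx=2.2,fy=2.2))
```

```text
13.7 [ 0.4319 -0.0896  0.1724] 0.08673922677749323
[   0   57   43  113 3768] [0.4967 0.1572] yaw -0.232 u -0.047 0.045 t -0.02 0.015
[ 543   80   52  101 3542] [ 0.4862 -0.2973] yaw 0.102 u -0.043 0.041 t -0.02 0.019
[  78  113   82  111 7066] [0.4521 0.0823] yaw -0.088 u -0.048 0.049 t -0.035 0.034
[   0  233  159   71 3773] [0.3773 0.1201] yaw 1.446 u -0.062 0.083 t -0.024 0.049
[ 483  234  103   72 2530] [ 0.3746 -0.2785] yaw -1.091 u -0.042 0.056 t -0.042 0.033
[ 283  316  353   36 6385] [ 0.2937 -0.2239] yaw -1.525 u -0.17 0.176 t -0.02 0.015
[(array([140., 175.]), 0.91, array([0.4434, 0.0798, 0.014 ])), (array([ 24., 119.]), 0.81, array([0.4948, 0.1778, 0.014 ]))]
```

View pics/n3.png

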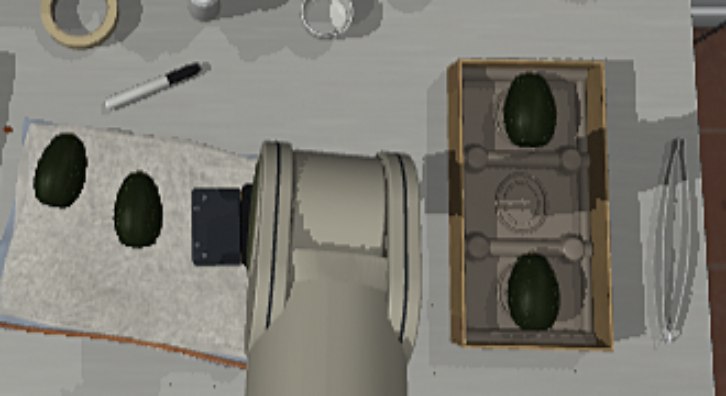

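Two avocados now sit in the carton's end nests, at about (530,108) and (533,291) in the crop. Now the third avocado.

Call:
apply_moves(
  commands=[
    {"linear": [0.01, 0.14, 0], "rot": [0, 0, 0], "grip": -1},
    {"linear": [0.02, 0.3, 0], "rot": [0, 0, 0], "grip": -1},
    {"linear": [0.03, 0.45, 0], "rot": [0, 0, 0], "grip": -1},
    {"linear": [0.048, 0.575, 0], "rot": [0, 0, 0], "grip": -1},
    {"linear": [0.048, 0.575, -0.05], "rot": [0, 0, 0], "grip": -1},
    {"linear": [0.048, 0.575, -0.2], "rot": [0, 0, 0], "grip": -1},
    {"linear": [0.048, 0.575, -0.33], "rot": [0, 0, 0], "grip": -1},
    {"linear": [0.048, 0.575, -0.42], "rot": [0, 0, 0], "grip": -1},
    {"linear": [0.048, 0.575, -0.44], "rot": [0, 0, 0], "grip": -1},
    {"linear": [0.048, 0.575, -0.44], "rot": [0, 0, 0], "grip": 1},
    {"linear": [0.048, 0.575, -0.44], "rot": [0, 0, 0], "grip": 1},
    {"linear": [0.048, 0.575, -0.44], "rot": [0, 0, 0], "grip": 1},
    {"linear": [0.048, 0.575, -0.44], "rot": [0, 0, 0], "grip": 1},
    {"linear": [0.048, 0.575, -0.44], "rot": [0, 0, 0], "grip": 1},
    {"linear": [0.048, 0.575, -0.44], "rot": [0, 0, 0], "grip": 1},
    {"linear": [0.048, 0.575, -0.44], "rot": [0, 0, 0], "grip": 1},
    {"linear": [0.048, 0.575, -0.44], "rot": [0, 0, 0], "grip": 1},
    {"linear": [0.048, 0.575, -0.44], "rot": [0, 0, 0], "grip": 1},
  ],
  newtons=3,
)

```text
time: 15.65
ee_pos: [0.4466, 0.0807, 0.0403]
eef_rot: [1.0, -0.001, 0.0, -0.0]
ft_force: [1.8, 1.2, 3.5]
width: 0.0568
```

Call:
apply_moves(
  commands=[
    {"linear": [0, 0, 0], "rot": [0, 0, 0], "grip": 1},
    {"linear": [0, 0, 0], "rot": [0, 0, 0], "grip": 1},
    {"linear": [0, 0, 0], "rot": [0, 0, 0], "grip": 1},
    {"linear": [0, 0, 0], "rot": [0, 0, 0], "grip": 1},
    {"linear": [0, 0, 0], "rot": [0, 0, 0], "grip": 1},
  ],
  newtons=9,
)

```text
time: 16.15
ee_pos: [0.4466, 0.0807, 0.0404]
eef_rot: [1.0, -0.001, 0.0, -0.0]
ft_force: [2.7, 1.9, 5.4]
width: 0.0488
```

It narrowed 8 mm, so this one is ripe. It goes to the near half of the pan.

Call:
apply_moves(
  commands=[
    {"linear": [0, 0, 0.06], "rot": [0, 0, 0], "grip": 1},
    {"linear": [0, 0, 0.16], "rot": [0, 0, 0], "grip": 1},
    {"linear": [0, 0.01, 0.26], "rot": [0, 0, 0], "grip": 1},
    {"linear": [0, 0.05, 0.35], "rot": [0, 0, 0], "grip": 1},
    {"linear": [-0.01, 0.13, 0.38], "rot": [0, 0, -0.02], "grip": 1},
    {"linear": [-0.02, 0.24, 0.38], "rot": [0, 0, -0.0382], "grip": 1},
    {"linear": [-0.03, 0.37, 0.38], "rot": [0, 0, -0.0382], "grip": 1},
    {"linear": [-0.04, 0.5, 0.38], "rot": [0, 0, -0.0382], "grip": 1},
    {"linear": [-0.05, 0.63, 0.38], "rot": [0, 0, -0.0382], "grip": 1},
    {"linear": [-0.06, 0.76, 0.38], "rot": [0, 0, -0.0382], "grip": 1},
    {"linear": [-0.07, 0.88, 0.38], "rot": [0, 0, -0.0382], "grip": 1},
  ],
  newtons=10,
)

```text
time: 17.25
ee_pos: [0.4243, 0.3344, 0.1521]
eef_rot: [0.998, -0.06, -0.003, 0.001]
ft_force: [0.5, 0.2, -1.7]
width: 0.0485
```

Call:
apply_moves(
  commands=[
    {"linear": [0, 0.1, 0], "rot": [0, 0, 0], "grip": 1},
    {"linear": [0, 0.17, 0], "rot": [0, 0, 0], "grip": 1},
    {"linear": [0, 0.204, 0], "rot": [0, 0, 0], "grip": 1},
    {"linear": [0, 0.204, 0], "rot": [0, 0, 0], "grip": 1},
    {"linear": [0, 0.204, -0.05], "rot": [0, 0, 0], "grip": 1},
    {"linear": [0, 0.204, -0.15], "rot": [0, 0, 0], "grip": 1},
    {"linear": [0, 0.204, -0.25], "rot": [0, 0, 0], "grip": 1},
    {"linear": [0, 0.204, -0.33], "rot": [0, 0, 0], "grip": 1},
    {"linear": [0, 0.204, -0.37], "rot": [0, 0, 0], "grip": 1},
    {"linear": [0, 0.204, -0.395], "rot": [0, 0, 0], "grip": 1},
    {"linear": [0, 0.204, -0.405], "rot": [0, 0, 0], "grip": 1},
    {"linear": [0, 0.204, -0.405], "rot": [0, 0, 0], "grip": 1},
  ],
)

```text
time: 18.45
ee_pos: [0.4267, 0.3936, 0.0325]
eef_rot: [0.998, -0.061, -0.001, -0.0]
ft_force: [-0.2, 0.4, -0.9]
width: 0.0486
```

Run:
```python
from h import *
p=r.camera("top");s=r.read_state();print(s["time"],np.round(s["ee_pos"],4),s["width"],np.round(s["ft_force"],1))
w=r.camera("wrist")
a=cv2.resize(p["frame"][130:310,120:300],None,fx=2.2,fy=2.2)
b=cv2.resize(w["frame"][:, 120:520],(396,396))
save(p,"n4",np.hstack([a,b]))
```

```text
18.5 [0.4268 0.3939 0.0329] 0.04851423817132364 [ 0.7 -0.1 -1.8]
```

View pics/n4.png

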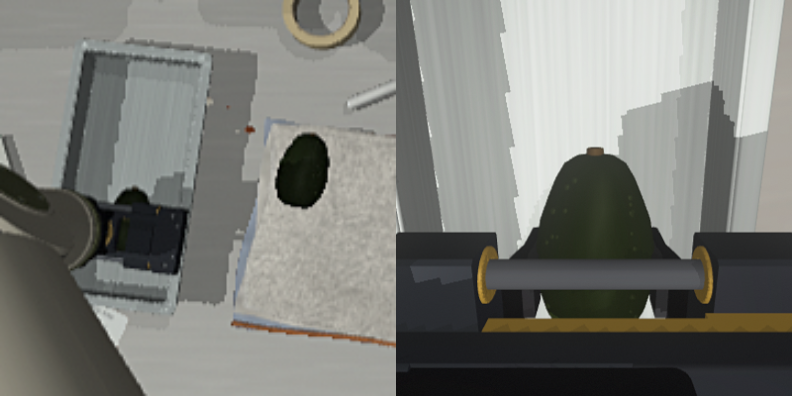

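The avocado is over the near half of the pan, about 4 mm above the bottom. I'll nudge it 6 mm towards the middle, set it down, release, and hover over the last one.

Call:
apply_moves(
  commands=[
    {"linear": [0, 0.02, 0], "rot": [0, 0, 0], "grip": 1},
    {"linear": [0, 0.02, -0.007], "rot": [0, 0, 0], "grip": 1},
    {"linear": [0, 0.02, -0.013], "rot": [0, 0, 0], "grip": 1},
    {"linear": [0, 0.02, -0.013], "rot": [0, 0, 0], "grip": 1},
    {"linear": [0, 0.02, -0.013], "rot": [0, 0, 0], "grip": -0.7},
    {"linear": [0, 0.02, -0.013], "rot": [0, 0, 0], "grip": -0.7},
    {"linear": [0, 0.02, -0.013], "rot": [0, 0, 0], "grip": -0.7},
    {"linear": [0, 0.02, -0.013], "rot": [0, 0, 0], "grip": -0.7},
    {"linear": [0, 0.02, -0.013], "rot": [0, 0, 0], "grip": -0.7},
    {"linear": [0, 0.02, 0.04], "rot": [0, 0, 0], "grip": -0.7},
    {"linear": [0, 0.02, 0.14], "rot": [0, 0, 0], "grip": -0.7},
    {"linear": [0, 0.02, 0.28], "rot": [0, 0, 0], "grip": -1},
    {"linear": [0.02, -0.06, 0.4], "rot": [0, 0, -0.02], "grip": -1},
    {"linear": [0.06, -0.2, 0.4], "rot": [0, 0, -0.041], "grip": -1},
    {"linear": [0.11, -0.36, 0.4], "rot": [0, 0, -0.041], "grip": -1},
    {"linear": [0.16, -0.52, 0.4], "rot": [0, 0, -0.041], "grip": -1},
    {"linear": [0.2, -0.66, 0.4], "rot": [0, 0, -0.041], "grip": -1},
    {"linear": [0.227, -0.713, 0.4], "rot": [0, 0, -0.041], "grip": -1},
    {"linear": [0.227, -0.713, 0.4], "rot": [0, 0, -0.041], "grip": -1},
  ],
)

```text
time: 20.45
ee_pos: [0.4958, 0.1764, 0.1535]
eef_rot: [0.992, -0.127, 0.0, 0.0]
ft_force: [0.3, 0.1, -0.2]
width: 0.0871
```

Run:
```python
from seg import *
s=r.read_state();print(s["time"],np.round(s["ee_pos"],4),s["width"])
p=r.camera("wrist");seg(p);save(p,"w4")
print([(np.round(d["location"]),round(d["p"],2),ray(p,d["location"],.014).round(4)) for d in r.spot_point("avocado_1",p)])
```

```text
20.45 [0.4958 0.1764 0.1535] 0.08706374200311985
[ 122   70   61  192 1710] [0.5569 0.2965] yaw -0.112 u -0.084 0.072 t -0.004 0.004
[ 281  138   75  113 6920] [0.4997 0.1754] yaw -0.226 u -0.048 0.047 t -0.03 0.031
[ 484  233  156   73 4211] [ 0.4009 -0.0046] yaw 1.448 u -0.076 0.056 t -0.023 0.047
[ 470  316  166   20 2706] [ 0.3246 -0.0059] yaw 1.352 u -0.07 0.08 t -0.011 0.011
[(array([314., 194.]), 0.95, array([0.4956, 0.1806, 0.014 ]))]
```

View pics/w4.png

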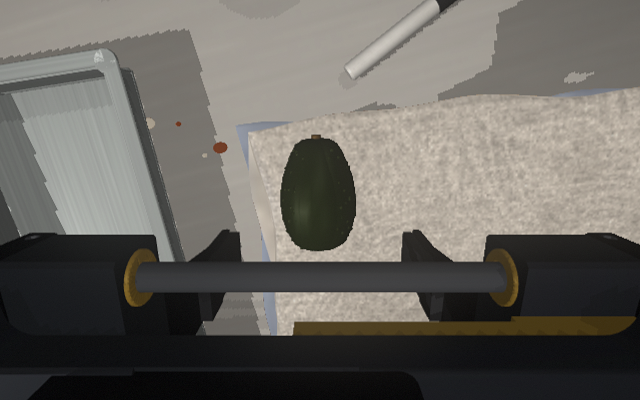

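The last avocado, at (318,193), is centred between the fingers.

Call:
apply_moves(
  commands=[
    {"linear": [0, 0.005, -0.05], "rot": [0, 0, 0], "grip": -1},
    {"linear": [0, 0.005, -0.18], "rot": [0, 0, 0], "grip": -1},
    {"linear": [0, 0.005, -0.29], "rot": [0, 0, 0], "grip": -1},
    {"linear": [0, 0.005, -0.36], "rot": [0, 0, 0], "grip": -1},
    {"linear": [0, 0.005, -0.376], "rot": [0, 0, 0], "grip": -1},
    {"linear": [0, 0.005, -0.376], "rot": [0, 0, 0], "grip": 1},
    {"linear": [0, 0.005, -0.376], "rot": [0, 0, 0], "grip": 1},
    {"linear": [0, 0.005, -0.376], "rot": [0, 0, 0], "grip": 1},
    {"linear": [0, 0.005, -0.376], "rot": [0, 0, 0], "grip": 1},
    {"linear": [0, 0.005, -0.376], "rot": [0, 0, 0], "grip": 1},
    {"linear": [0, 0.005, -0.376], "rot": [0, 0, 0], "grip": 1},
    {"linear": [0, 0.005, -0.376], "rot": [0, 0, 0], "grip": 1},
    {"linear": [0, 0.005, -0.376], "rot": [0, 0, 0], "grip": 1},
    {"linear": [0, 0.005, -0.376], "rot": [0, 0, 0], "grip": 1},
  ],
  newtons=3,
)

```text
time: 21.95
ee_pos: [0.4948, 0.1813, 0.0396]
eef_rot: [0.992, -0.125, -0.0, -0.0]
ft_force: [0.6, -1.9, 3.3]
width: 0.059
```

Call:
apply_moves(
  commands=[
    {"linear": [0, 0, 0], "rot": [0, 0, 0], "grip": 1},
    {"linear": [0, 0, 0], "rot": [0, 0, 0], "grip": 1},
    {"linear": [0, 0, 0], "rot": [0, 0, 0], "grip": 1},
    {"linear": [0, 0, 0], "rot": [0, 0, 0], "grip": 1},
    {"linear": [0, 0, 0], "rot": [0, 0, 0], "grip": 1},
  ],
  newtons=9,
)

```text
time: 22.45
ee_pos: [0.4948, 0.1813, 0.0396]
eef_rot: [0.992, -0.125, -0.0, -0.0]
ft_force: [0.1, -1.2, 5.8]
width: 0.0499
```

It narrowed 9.1 mm, so this one is ripe. It goes to the far half of the pan.

Call:
apply_moves(
  commands=[
    {"linear": [0, 0, 0.06], "rot": [0, 0, 0], "grip": 1},
    {"linear": [0, 0, 0.16], "rot": [0, 0, 0], "grip": 1},
    {"linear": [0, 0.01, 0.26], "rot": [0, 0, 0], "grip": 1},
    {"linear": [0.02, 0.06, 0.34], "rot": [0, 0, 0.01], "grip": 1},
    {"linear": [0.05, 0.15, 0.35], "rot": [0, 0, 0.03], "grip": 1},
    {"linear": [0.09, 0.27, 0.35], "rot": [0, 0, 0.041], "grip": 1},
    {"linear": [0.13, 0.39, 0.35], "rot": [0, 0, 0.041], "grip": 1},
    {"linear": [0.17, 0.51, 0.35], "rot": [0, 0, 0.041], "grip": 1},
    {"linear": [0.21, 0.61, 0.35], "rot": [0, 0, 0.041], "grip": 1},
    {"linear": [0.225, 0.67, 0.35], "rot": [0, 0, 0.041], "grip": 1},
    {"linear": [0.232, 0.694, 0.35], "rot": [0, 0, 0.041], "grip": 1},
    {"linear": [0.232, 0.694, 0.35], "rot": [0, 0, 0.041], "grip": 1},
    {"linear": [0.232, 0.694, 0.3], "rot": [0, 0, 0.041], "grip": 1},
    {"linear": [0.232, 0.694, 0.2], "rot": [0, 0, 0.041], "grip": 1},
    {"linear": [0.232, 0.694, 0.1], "rot": [0, 0, 0.041], "grip": 1},
    {"linear": [0.232, 0.694, 0.03], "rot": [0, 0, 0.041], "grip": 1},
    {"linear": [0.232, 0.694, -0.01], "rot": [0, 0, 0.041], "grip": 1},
    {"linear": [0.232, 0.694, -0.025], "rot": [0, 0, 0.041], "grip": 1},
    {"linear": [0.232, 0.694, -0.025], "rot": [0, 0, 0.041], "grip": 1},
    {"linear": [0.232, 0.694, -0.025], "rot": [0, 0, 0.041], "grip": 1},
  ],
  newtons=10,
)

```text
time: 24.45
ee_pos: [0.5647, 0.3897, 0.0331]
eef_rot: [0.998, -0.061, 0.0, -0.0]
ft_force: [0.0, 0.3, -1.2]
width: 0.0489
```

Run:
```python
from h import *
p=r.camera("top");s=r.read_state();print(s["time"],np.round(s["ee_pos"],4),s["width"],np.round(s["ft_force"],1))
w=r.camera("wrist")
a=cv2.resize(p["frame"][130:310,120:300],None,fx=2.2,fy=2.2)
b=cv2.resize(w["frame"][:, 120:520],(396,396))
save(p,"n5",np.hstack([a,b]))
```

```text
24.5 [0.5647 0.3898 0.0333] 0.04911549105764001 [ 0.1  0.2 -1. ]
```

View pics/n5.png

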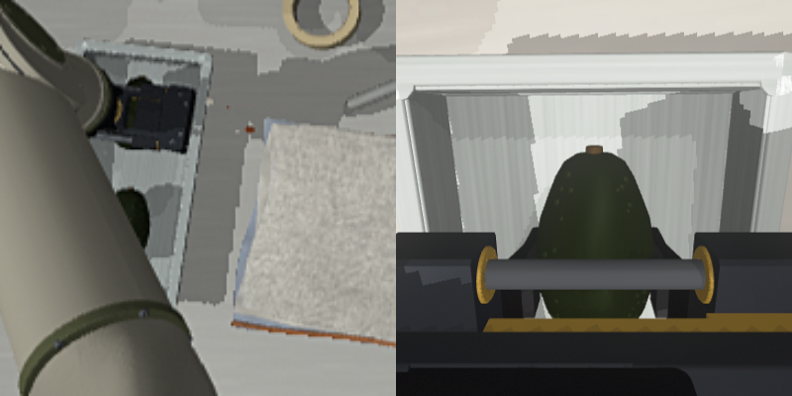

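It is centred in the far half of the pan. I'll lower it about 5 mm, release, and retreat.

Call:
apply_moves(
  commands=[
    {"linear": [0, 0, -0.008], "rot": [0, 0, 0], "grip": 1},
    {"linear": [0, 0, -0.015], "rot": [0, 0, 0], "grip": 1},
    {"linear": [0, 0, -0.015], "rot": [0, 0, 0], "grip": 1},
    {"linear": [0, 0, -0.015], "rot": [0, 0, 0], "grip": -0.7},
    {"linear": [0, 0, -0.015], "rot": [0, 0, 0], "grip": -0.7},
    {"linear": [0, 0, -0.015], "rot": [0, 0, 0], "grip": -0.7},
    {"linear": [0, 0, -0.015], "rot": [0, 0, 0], "grip": -0.7},
    {"linear": [0, 0, -0.015], "rot": [0, 0, 0], "grip": -0.7},
    {"linear": [0, 0, 0.04], "rot": [0, 0, 0], "grip": -0.7},
    {"linear": [0, 0, 0.14], "rot": [0, 0, 0], "grip": -0.7},
    {"linear": [0, 0, 0.28], "rot": [0, 0, 0], "grip": -0.7},
    {"linear": [-0.02, -0.1, 0.42], "rot": [0, 0, 0], "grip": -1},
    {"linear": [-0.06, -0.25, 0.5], "rot": [0, 0, 0], "grip": -1},
    {"linear": [-0.11, -0.4, 0.5], "rot": [0, 0, 0], "grip": -1},
    {"linear": [-0.17, -0.55, 0.5], "rot": [0, 0, 0], "grip": -1},
    {"linear": [-0.23, -0.7, 0.5], "rot": [0, 0, 0], "grip": -1},
    {"linear": [-0.3, -0.85, 0.5], "rot": [0, 0, 0], "grip": -1},
    {"linear": [-0.36, -1.0, 0.5], "rot": [0, 0, 0], "grip": -1},
  ],
)

```text
time: 26.35
ee_pos: [0.455, 0.0878, 0.1831]
eef_rot: [0.998, -0.061, 0.0, -0.0]
ft_force: [0.9, -1.1, 0.8]
width: 0.087
```

Call:
apply_moves(
  commands=[
    {"linear": [0, -0.16, 0], "rot": [0, 0, 0], "grip": -1},
    {"linear": [0, -0.32, 0], "rot": [0, 0, 0], "grip": -1},
    {"linear": [0, -0.32, 0], "rot": [0, 0, 0], "grip": -1},
    {"linear": [0, -0.32, 0], "rot": [0, 0, 0], "grip": -1},
  ],
)

```text
time: 26.75
ee_pos: [0.4562, -0.0072, 0.183]
eef_rot: [0.998, -0.062, 0.0, -0.0]
ft_force: [-0.1, 1.4, -0.1]
width: 0.0872
```

Run:
```python
from seg import *
p=r.camera("top");s=r.read_state();print(s["time"],np.round(s["ee_pos"],4),np.abs(s["joint_vel"]).max())
print([(np.round(d["location"]),round(d["p"],2),ray(p,d["location"],.008).round(3)) for d in r.spot_point("avocado_1",p)])
print([d["bbox"] for d in r.search_frame("avocado_1",p)])
for n in ("tape","shaker","ramekin","pen"): print(n,[ray(p,d["location"],0).round(3) for d in r.spot_point(n,p)[:1]])
seg(p,.036,75,300)
save(p,"end",cv2.resize(p["frame"][110:310,120:560],None,fx=1.8,fy=1.8))
```

```text
26.8 [ 0.4562 -0.006   0.1827] 0.019408835493244982
[(array([182., 237.]), 0.97, array([0.42 , 0.395, 0.008])), (array([186., 183.]), 0.91, array([0.569, 0.389, 0.008])), (array([464., 262.]), 0.8, array([ 0.354, -0.38 ,  0.008])), (array([468., 182.]), 0.61, array([ 0.573, -0.4  ,  0.008]))]
[[163.5, 214.4, 26.5, 34.0], [171.3, 162.5, 22.8, 34.3], [460.5, 242.3, 24.2, 35.5], [462.2, 164.3, 21.8, 34.7]]
tape [array([0.705, 0.171, 0.   ])]
shaker []
ramekin [array([ 0.706, -0.148,  0.   ])]
pen [array([0.603, 0.071, 0.   ])]
[325  93  32  16 384] [ 0.7958 -0.0519] yaw -1.306 u -0.052 0.042 t -0.025 0.024
[  379   142   261   258 30812] [ 0.238  -0.5804] yaw -0.795 u -0.465 0.505 t -0.308 0.301
[458 163  25  34 706] [ 0.5752 -0.3959] yaw -0.091 u -0.045 0.049 t -0.032 0.033
[170 166  25  33 652] [0.5684 0.3887] yaw -0.085 u -0.043 0.046 t -0.032 0.033
[164 216  24  34 652] [0.43   0.3994] yaw -0.129 u -0.043 0.047 t -0.031 0.031
[461 245  24  36 719] [ 0.3547 -0.3923] yaw -0.017 u -0.045 0.047 t -0.031 0.03
[    0   314   159    86 10499] [0.0907 0.669 ] yaw 1.402 u -0.248 0.202 t -0.135 0.121
[ 160  315  104   85 5378] [0.0923 0.3252] yaw 0.878 u -0.184 0.158 t -0.13 0.131
[224 348  25  28 394] [0.0974 0.2306] yaw -0.642 u -0.041 0.046 t -0.027 0.026
```

View pics/end.png

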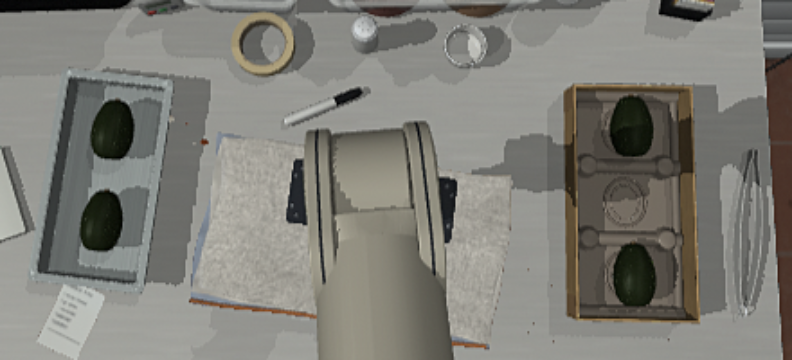

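The last view shows two avocados in the pan and two in the end nests of the carton, all within a few millimetres of target. The arm is clear, so I'm handing the job in.

```bash
python3 -c "
from bench import r
r.close_job()"
```

```text
the job is handed in; nothing more can be done
```

I sorted all four avocados and handed the job in at about 27 s of the 70 s allowed; no verdict was reported.

- **Feel:** between 3 N and 9 N a finger, two avocados narrowed by only 0.3 and 0.5 mm, so they are hard. The other two narrowed by 8.0 and 9.1 mm, so they are ripe. I never commanded more than 10 N.
- **Placing:** the hard ones sit in the carton's far and near nests, and the ripe ones lie in the steel pan, one behind the other. Each was lowered to the floor before I let go.
- **Last check:** the final top picture put both hard avocados within about 12 mm of their nest middles by every estimate. Both ripe ones were well inside the pan, and the gripper was empty and clear.
- **Disagreements:** the networks missed the shaker in the last picture, though it can be seen standing in its place. They put the tape, ramekin and pen within about 10 mm of their first readings, which I take as network error because nothing went near them.

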